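# Unlock the spice mill and switch it on

### The arm

A 6-joint arm with a two-finger parallel gripper is mounted at the origin on the work surface. World frame = base frame: x ahead of the robot, y to its left, z up, the work surface at z = 0. Lengths are in m, angles in rad, forces in N, time in s.
With the tool pointing down it reaches from about 0.325 to 0.75 m from the base axis. Payload 7.6 kg.
Tool frame: the origin (TCP) lies midway between the tips of the shut fingers; the grasp point (between the pads) lies ctrl.pinch_z behind it (ctrl.pinch_z is the distance from the TCP to the grasp point, in m); z points along the fingers, y is the line along which they close (so a half turn about z gives the same grasp; the last joint's range is limited). The gripper opens to 85 mm and grips with 20 to 120 N. Pads are 22 mm wide; open, the fingers measure 114 mm over their backs; the gripper's body (76 mm by 85 mm) begins 54 mm behind the grasp point. The pads swing forward as they close: fully open they stand 13 mm farther back than shut.
Start: joints at [1.097, 0.052, 1.401, -0, 1.689, -0.07], TCP at [0.206, 0.483, 0.231] pointing down, gripper open.
Joint ranges: [-2.9, 2.9], [-0.91, 2.17], [0.12, 2.37], [-1.06, 4.2], [0.26, 2.73], [-2.93, 2.93]. Speed limits (rad/s): [2.57, 2.57, 3.01, 3.14, 3.14, 3.14].

### API

Orientations are given as a unit quaternion [x, y, z, w].
In Python, from workcell import ctrl, order, capture, camera_params gives the robot as it stands (ctrl), with the cameras as plain functions and the job (order).
- The arm moves only by the shell command python3 shift.py 'ROWS' [OPENING] [FORCE]. ROWS is rows parted by semicolons, their numbers by spaces, 1 to 10 of them, each of 4 numbers: dx, dy, dz in m, then a turn about the tool's z in rad; each row is the pose to reach, as a shift and turn from the pose commanded when the command began, along the tool's axes at that moment; what a row does not reach only later rows make up. A row lasts 1/10 s, in which the tool goes at most 0.05 m and 0.15 rad, less where a joint would pass 70% of its speed; a pose out of reach is approached as far as the arm can. OPENING is the opening from 0.0 (shut) to 1.0 (fully open), set as the command begins (- or left out keeps the last). The fingers move at their own pace and stop on an object; FORCE is the grip in N (left out, the last holds). Time passes only in rows, so rows that do not move let the fingers close. It prints the time, the measured TCP pose, the force, the opening and the grip force at its end.
- ctrl.read_state(): the state, without advancing time (a new reading comes with each control period).
- capture(name): name is "scene" or "side" or "wrist"; returns (picture, depth): 480x640x3 uint8, red, green, blue; 480x640 float32, m along the optical axis (not along the pixel's ray), 0 where there is no reading.
- camera_params(name): a dict with "camera_matrix" (3x3 intrinsics, pixels), "dist_coeffs" ([k1, k2, p1, p2, k3] as OpenCV has them; the pictures are not rectified), "R" (3x3) and "t" (3): a world point X has camera coordinates R X + t; the wrist camera has in their place "T_tool_cam" (4x4, takes a point from camera to tool coordinates, whose origin is the TCP and whose axes are the flange's). Camera axes: x right, y down, z forward; pixel columns grow to the right and rows downward; lengths in m; the calibration is good to about 2 mm. A picture is of the moment at which its call begins: read the wrist's pose just before it. camera_params takes no time and is no camera call.
- order.job_done(): hands the job in; it is judged then, once.
The state is a dict: "time_s": time; "joints": joint angles; "dq": joint speeds; "joint_torque": joint torques, N m; "ee_pos": TCP position; "orientation": TCP orientation; "wrist_force": force on the tool from outside, world axes, zero at the start; "wrist_torque": the same for the moment, N m; "gripper_width": opening from 0.0 (shut) to 1.0 (fully open); "gripper_force": force on a finger pad.
Only numpy, scipy, OpenCV 4.12 (cv2) and the standard library are available. Lean on these libraries where they do the work, as an engineer would, in place of code of your own. Each camera call takes 0.05 s, during which the arm holds its last target. There are 200 camera calls.

### The job

Take the square-headed key out of the wooden block and push it fully home in the mill's lock; the slot may stand at any angle, so feel for it. Turn the key clockwise to its stop, leave it there, and then flip the toggle switch over to the far side to start the mill. Leave the round-headed key and the jar, shaker and bowl alone.

Things in the scene. Friction and masses are not known exactly. Their poses are not given: they have to be found in the camera images.
- mill: Spice mill, fixed: a low aluminium housing 180 (x) x 350 (y) x 80 mm high with a glass hopper (98 mm across, top 154 mm above the counter) at its +y end. Origin on the counter under the housing's centre; lock at local (0, -15 mm), toggle at (0, -115 mm), hopper at (0, 122 mm). z up; -x is the near side.
- lock_face (a point): Centre of the lock's face, 104 mm above the counter, axes as the mill's. The lock is a round steel boss 54 mm across standing 24 mm above the housing; in it a 26 mm square brass core with a key slot 17.5 x 7.5 mm, 19 mm deep, without lead-in. The core turns stiffly (0.12 N m) about the vertical.
- lock_floor (a point): Bottom centre of the slot, 19 mm below the face. Slot angle: at the start its long side is turned an untold 0 to 1.1 rad clockwise (seen from above) from the mill's y axis. Stops: 0, and ON at 1.57 rad clockwise, where the long side lies along the mill's x. A key out of line with the slot by more than about 0.15 rad rests on the face. The core stays where it is turned.
- toggle_pivot (a point): Pivot of the toggle switch, 86 mm above the counter, 6 mm above the housing's top; axes as the mill's. The steel bat (7 mm thick, ball end 10 mm) reaches 35 mm from the pivot and swings in the mill's x-z plane. A collar of 26 mm diameter and 8 mm height surrounds its root.
- toggle (a joint): Toggle angle from upright: -0.4 rad is OFF (bat leans to the mill's -x, near side), +0.4 is ON (leans to +x, far side). It is spring loaded away from the centre and snaps over past 0; about 2 N at the tip moves it.
- holder: Wooden key block on the counter, does not move: 60 (x) x 150 (y) x 30 mm high, origin under its centre. Two slots 18 x 8 mm, long side along y, at local y = -36 and +36 mm; a key stands blade down in each (which is in which varies).
- key: The mill's key, loose, 35 to 70 g, standing upright. Origin at the centre of the blade's tip, z up from tip to head. Steel blade 16 (y) x 6 (x) mm, 16 mm long, its last 2 mm tapered by 0.5 mm a side; above it a steel collar 21 (y) x 13 (x) mm, 12 mm tall, whose underside rests on the lock's face when home. Alike both ways round (half a turn).
- key_bow (a point): Centre of the mill key's head, 43 mm above its tip: a flat rectangular black plate 32 (key y) x 9 (key x) mm, 30 mm tall, from 28 to 58 mm above the tip; grip it across its 9 mm.
- key_tip (a point): Point at the centre of the blade's tip (the key's origin); 16 mm below the lock face when fully home.
- round_key: Another key, to be left alone: as the mill's key, but with a round disc head 34 mm across and 9 mm thick. Origin at the blade's tip.
- spice_jar: Amber glass jar with a red lid, 48 mm across, 95 mm tall, loose; origin under its centre.
- shaker: White ceramic shaker, 52 mm across, 83 mm tall, loose; origin under its centre.
- bowl: White bowl, 120 mm across, 55 mm tall, loose; origin under its centre.

How it is judged:
By the outcome, as a careful person would: the job done as asked, in the order asked, and still so for the second after the job is handed in, with the robot touching nothing.
It also fails if it takes over 67 s, if anything falls off the work surface, if the arm or the gripper's body presses on something with over 40 N, if the wrist force passes 120 N, or if a joint passes its speed limit or range.

## Working session

There is one attempt and no reset: what is moved stays moved. The work goes in short steps, Python scripts to look and compute and a shell command to move; the robot and the scene stay as the last step left them, time stands still between calls to the robot, and variables do not carry over. Pictures are saved under pics/ and viewed, at most 10 in all, crops included, and the job is handed in when it is done.

```bash
ls; mkdir -p pics
python3 - <<'E'
from workcell import ctrl, order, capture, camera_params
import cv2,numpy as np
s=ctrl.read_state();print(s["time_s"],s["ee_pos"],s["orientation"],ctrl.pinch_z)
for n in("scene","side"):
    p,d=capture(n);cv2.imwrite(f"pics/{n}0.png",p[:,:,::-1]);np.save(f"pics/{n}0d.npy",d)
    c=camera_params(n);R=np.array(c["R"]);print(n,c["camera_matrix"],c["dist_coeffs"],-R.T@c["t"],R[2])
E
```

```text
pics
shift.py
workcell.py
0.0 [0.20612442 0.48250235 0.2304742 ] [ 2.00538613e-01  9.79685476e-01 -7.65874496e-04 -2.13798198e-04] 0.0187
scene [[573.83255942   0.         316.43167592]
 [  0.         573.83255942 247.68391096]
 [  0.           0.           1.        ]] [0.03553366 0.         0.         0.         0.        ] [ 1.00573572 -0.59543801  0.69403569] [-0.44072996  0.58306932 -0.6824861 ]
side [[584.32327815   0.         323.11095112]
 [  0.         584.32327815 242.00903016]
 [  0.           0.           1.        ]] [-0.02739655  0.          0.          0.          0.        ] [ 0.00540318 -0.77859583  0.83976985] [ 0.52191175  0.57200567 -0.63278562]
```

View pics/scene0.png

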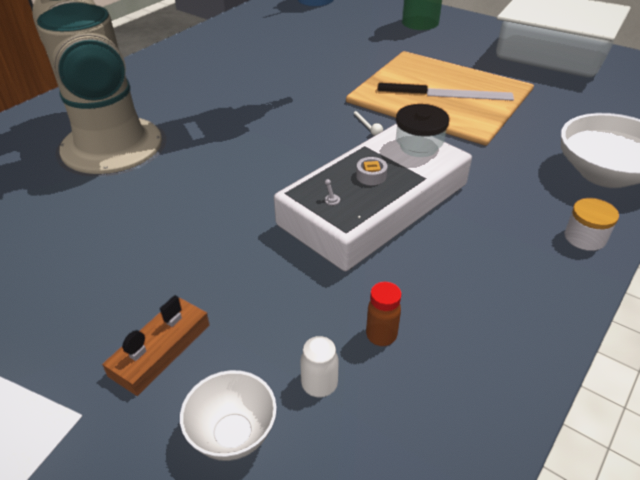

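View pics/side0.png

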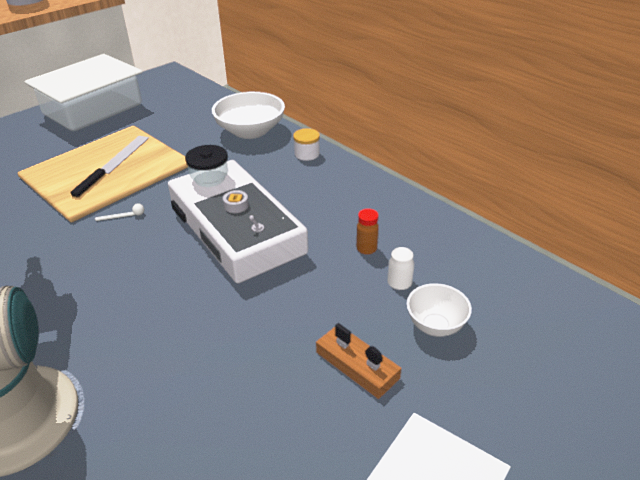

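The scene view shows the square key at about (172,308), the round key at (133,343), the lock at (372,168) and the toggle at (331,192). In the side view the square key is at (343,332), the round key at (374,355), the lock at (235,200) and the toggle at (257,225).

```bash
cat > h.py <<'E'
import cv2,numpy as np
from workcell import ctrl, order, capture, camera_params
from scipy.spatial.transform import Rotation as Ro
def cam(n,s=None):
    c=camera_params(n);K=np.array(c["camera_matrix"]);D=np.array(c["dist_coeffs"])
    if n=="wrist":
        T=np.eye(4);T[:3,:3]=Ro.from_quat(s["orientation"]).as_matrix();T[:3,3]=s["ee_pos"]
        T=T@np.array(c["T_tool_cam"]);return K,D,T[:3,:3],T[:3,3]
    R=np.array(c["R"]);return K,D,R.T,-R.T@np.array(c["t"])
def rays(C,uv):
    K,D,R,o=C;u=cv2.undistortPoints(np.float64(uv).reshape(-1,1,2),K,D)[:,0]
    return np.c_[u,np.ones(len(u))]@R.T      # unit depth along axis
def plane(C,uv,z):
    r=rays(C,uv);return C[3]+r*((z-C[3][2])/r[:,2])[:,None]
def cloud(C,d,m):
    v,u=np.nonzero(m&(d>0));return C[3]+rays(C,np.c_[u,v])*d[v,u][:,None]
def tri(Cs,uvs):
    A=np.zeros((3,3));b=np.zeros(3);L=[]
    for C,uv in zip(Cs,uvs):
        r=rays(C,[uv])[0];r/=np.linalg.norm(r);P=np.eye(3)-np.outer(r,r);A+=P;b+=P@C[3];L.append((P,C[3]))
    x=np.linalg.solve(A,b);return x,[round(np.linalg.norm(P@(x-o))*1000,1) for P,o in L]
def rect(p):
    (c,(w,h),a)=cv2.minAreaRect(np.float32(p[:,:2]*1000))
    if w>h: w,h,a=h,w,a-90   # a: angle of the short side (x axis)
    return np.round(c,1),round(w,1),round(h,1),round((a+90)%180-90,2)
def blobs(m,lo=20):
    n,l,st,ce=cv2.connectedComponentsWithStats(m.astype(np.uint8));return [(np.round(ce[i],1),st[i,4],l==i) for i in range(1,n) if st[i,4]>lo]
E
cat > m.py <<'E'
from h import *
for n in("scene","side"):
    p=cv2.imread(f"pics/{n}0.png");d=np.load(f"pics/{n}0d.npy");C=cam(n)
    hsv=cv2.cvtColor(p,cv2.COLOR_BGR2HSV);H,S,V=cv2.split(hsv)
    P=np.zeros((480,640,3));P[:]=np.nan;ok=d>0;P[ok]=cloud(C,d,ok)
    box=lambda x0,x1,y0,y1:(np.add.outer(np.zeros(480),np.arange(640))>=x0)&(np.arange(640)<x1)&(np.arange(480)[:,None]>=y0)&(np.arange(480)[:,None]<y1)
    hb=box(95,215,285,395) if n=="scene" else box(305,410,315,400)
    mb=box(270,480,130,265) if n=="scene" else box(160,310,145,275)
    Z=P[:,:,2]
    print(n,"zcounter",np.nanmedian(Z[hb&(S>0)&(H>100)]))
    w=hb&(H<20)&(S>120)&(abs(Z-.03)<.005); print("holder top",rect(P[w]),np.median(P[w],0))
    a=cv2.erode((mb&(abs(Z-.08)<.006)).astype(np.uint8),np.ones((3,3)))>0;print("mill top",rect(P[a]),np.median(P[a],0))
    print("heads",[(b[0],b[1],np.round(np.median(P[b[2]],0),4)) for b in blobs(hb&(V<40)&(Z>.04))])
    print("core",[(b[0],b[1],np.round(np.nanmedian(P[b[2]],0),4)) for b in blobs(mb&(S>130)&(H<30)&(V>100),5)])
    lk=mb&(abs(Z-.104)<.006);bb=max(blobs(lk,5),key=lambda b:b[1]);print("lockface",bb[0],bb[1],rect(P[bb[2]]),np.median(P[bb[2]],0))
E
python3 m.py; python3 -c "
from h import *
print(camera_params('wrist'))"
python3 -c "
import cv2,numpy as np
a=cv2.imread('pics/scene0.png')[130:230,270:430];b=cv2.imread('pics/side0.png')[160:260,180:310]
b=cv2.copyMakeBorder(b,0,0,0,0,0)
a=cv2.resize(a,(480,300),interpolation=2);b=cv2.resize(b,(390,300),interpolation=2)
a=np.hstack([a,np.zeros((300,0,3),np.uint8)]);b=cv2.copyMakeBorder(b,0,0,0,90,0)
cv2.imwrite('pics/zoom0.png',np.vstack([a,b]))"
```

```text
scene zcounter 0.0011068840829532856
holder top (array([ 502.5, -318. ]), 62.6, 150.9, 2.95) [ 0.51216277 -0.32418399  0.03066288]
mill top (array([580.6, 149.4]), 174.7, 342.8, -8.7) [0.59457509 0.10018044 0.08096886]
heads [(array([170.3, 308.6]), np.int32(284), array([ 0.5043, -0.2843,  0.064 ])), (array([133.1, 341.9]), np.int32(326), array([ 0.5079, -0.3559,  0.0641]))]
core [(array([464.1, 135. ]), np.int32(170), array([0.6118, 0.466 , 0.0126])), (array([371.5, 165.8]), np.int32(140), array([0.5766, 0.1373, 0.1038]))]
lockface [371.5 166.8] 489 (array([577. , 137.2]), 51.6, 58.0, 33.49) [0.57860199 0.13482479 0.10374947]
side zcounter -9.955866475386266e-05
holder top (array([ 503. , -318.3]), 61.2, 151.7, 3.14) [ 0.49467428 -0.32388584  0.02954201]
mill top (array([579.3, 148. ]), 172.2, 339.4, -9.3) [0.55771954 0.10445092 0.07854689]
heads [(array([342.5, 335. ]), np.int32(119), array([ 0.4988, -0.2866,  0.0567])), (array([373. , 356.3]), np.int32(122), array([ 0.5028, -0.3557,  0.0576]))]
core [(array([234.8, 197.4]), np.int32(86), array([0.5799, 0.1392, 0.1015]))]
lockface [235.  198.2] 266 (array([577.9, 135.4]), 52.8, 55.4, -34.93) [0.57691326 0.13426131 0.10151976]
{'camera_matrix': array([[353.9475513 ,   0.        , 320.80293695],
       [  0.        , 353.9475513 , 241.89000793],
       [  0.        ,   0.        ,   1.        ]]), 'dist_coeffs': array([-0.0645153,  0.       ,  0.       ,  0.       ,  0.       ]), 'T_tool_cam': array([[ 9.84991541e-05, -9.52457609e-01, -3.04671123e-01,
         7.83132124e-02],
       [ 9.99999132e-01,  4.94025697e-04, -1.22111824e-03,
         2.90193728e-05],
       [ 1.31357872e-03, -3.04670738e-01,  9.52456831e-01,
        -1.42728786e-01],
       [ 0.00000000e+00,  0.00000000e+00,  0.00000000e+00,
         1.00000000e+00]])}
```

View pics/zoom0.png

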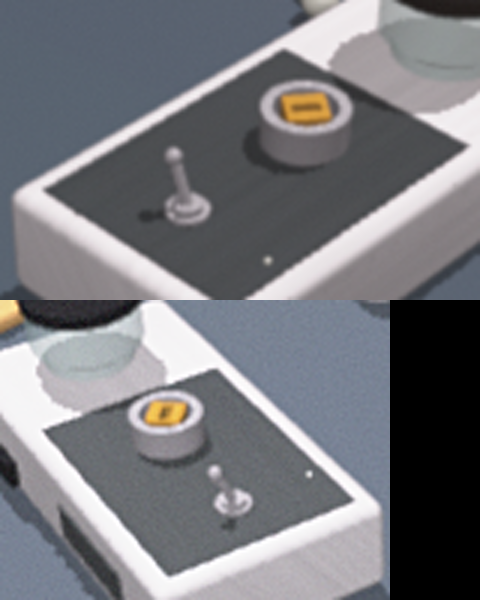

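The zoom shows the brass core with its dark slot, and the toggle leaning to the near side. I'll take a close wrist view over the lock and toggle, then one over the keys.

```bash
cat > go.py <<'E'
# usage: go.py x y z [tool-y azimuth deg]; TCP target -> shift in tool axes
from h import *
import sys
a=[float(v) for v in sys.argv[1:]];s=ctrl.read_state();R=Ro.from_quat(s["orientation"]).as_matrix()
print("t",s["time_s"],"at",np.round(s["ee_pos"],4),"yaz",round(np.degrees(np.arctan2(R[1,1],R[0,1])),2),"q",np.round(s["joints"],2),"F",np.round(s["wrist_force"],1),"M",np.round(s["wrist_torque"],2))
if len(a)>2: print("shift",np.round(R.T@(np.array(a[:3])-s["ee_pos"]),4))
if len(a)>3: print("turn",round((np.arctan2(R[1,1],R[0,1])-np.radians(a[3])+np.pi)%(2*np.pi)-np.pi,3))
E
python3 go.py .577 .12 .21 3
```

```text
t 0.1 at [0.2061 0.4825 0.2305] yaz 66.86 q [ 1.1   0.05  1.4   0.    1.69 -0.07] F [-0.4  0.1  0.7] M [ 0.01 -0.1   0.03]
shift [-0.4835 -0.1876  0.0208]
turn 1.115
```

```bash
G="-0.4835 -0.1876 0.0208 1.115"; python3 shift.py '-0.045 -0.017 0.002 0.11;-0.09 -0.035 0.004 0.22;-0.14 -0.054 0.006 0.33;-0.19 -0.073 0.008 0.45;-0.24 -0.093 0.01 0.56;-0.29 -0.112 0.012 0.67;-0.34 -0.131 0.014 0.78;-0.39 -0.151 0.016 0.9;-0.44 -0.17 0.018 1.0;-0.483 -0.187 0.02 1.115'; python3 shift.py '0 0 0 0;0 0 0 0;0 0 0 0'
cat > w.py <<'E'
from h import *
import sys,pickle
s=ctrl.read_state();p,d=capture("wrist");n=sys.argv[1];cv2.imwrite(f"pics/{n}.png",p[:,:,::-1]);pickle.dump((s,p,d),open(f"pics/{n}.pkl","wb"))
E
python3 w.py w1; python3 go.py
```

```text
time_s: 1.1
ee_pos: [0.5626, 0.1345, 0.2117]
orientation: [0.69, 0.724, -0.0, -0.0]
wrist_force: [0.0, 1.2, 0.6]
gripper_width: 0.999
gripper_force: 0.0
time_s: 1.4
ee_pos: [0.5609, 0.1371, 0.2121]
orientation: [0.688, 0.726, -0.0, -0.0]
wrist_force: [0.2, 1.2, 0.1]
gripper_width: 0.996
gripper_force: 0.0
t 1.45 at [0.5608 0.1373 0.2124] yaz 3.1 q [0.18 0.21 1.27 0.   1.66 0.12] F [-0.4  1.   1.3] M [0.05 0.05 0.03]
```

View pics/w1.png

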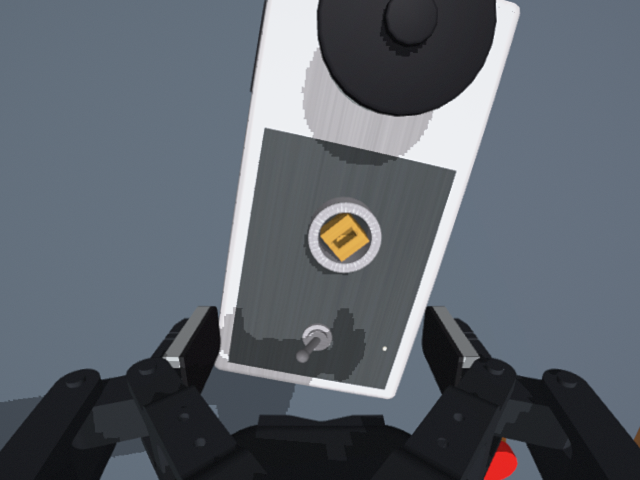

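The wrist view is clear: the core is at (345,238) with the slot's long side rising to the right, the toggle collar at (317,335) and the ball at (302,356). I'll measure these now.

```bash
cat > m2.py <<'E'
from h import *
import pickle
s,p,d=pickle.load(open("pics/w1.pkl","rb"));C=cam("wrist",s)
hsv=cv2.cvtColor(p,cv2.COLOR_RGB2HSV);H,S,V=cv2.split(hsv)
g=np.zeros((480,640),bool);g[200:275,305:385]=1
m=(g&(H>10)&(H<30)&(S>120)&(V>120)).astype(np.uint8)
c=max(cv2.findContours(m,0,cv2.CHAIN_APPROX_NONE)[0],key=cv2.contourArea)
f=np.zeros_like(m);cv2.drawContours(f,[c],-1,1,-1);f2=cv2.erode(f,np.ones((5,5)))
v,u=np.nonzero(f);uvc=(u.mean(),v.mean());print("core px",uvc,"z",np.median(cloud(C,d,m>0)[:,2]))
print("core",rect(plane(C,c.reshape(-1,2),.104)))
hole=(f2>0)&(V<110)
v,u=np.nonzero(hole);P=plane(C,np.c_[u,v],.104);w,e=np.linalg.eigh(np.cov(P[:,:2].T))
print("slot",P.mean(0),len(u),"rect",rect(P),"sd",np.sqrt(w)*1000,"az long",np.degrees(np.arctan2(*e[::-1,1]))%180)
# boss ring circle
Z=np.full((480,640),np.nan);vv,uu=np.nonzero(d>0);Z[vv,uu]=cloud(C,d,d>0)[:,2]
r=(abs(Z-.104)<.008)&g;v,u=np.nonzero(r);print("boss",cv2.minEnclosingCircle(np.float32(plane(C,np.c_[u,v],.104)[:,:2]*1000)))
# dark panel
b=(V<110)&(abs(Z-.08)<.008);b[:125]=0;b[310:]=0
a=cv2.Canny(cv2.GaussianBlur(p,(3,3),0),60,120);a[:135]=0;a[300:]=0
L=cv2.HoughLinesP(a,1,np.pi/720,40,minLineLength=80,maxLineGap=6)
for l in L[:,0]:
    q=plane(C,l.reshape(2,2),.08);t=q[1]-q[0];print("line",l,round(np.degrees(np.arctan2(t[1],t[0]))%180,2))
# lock height by two views
print("tri lock",tri([C,cam("scene"),cam("side")],[uvc,(371.5,165.8),(234.8,197.4)]))
print("tri ball",tri([C,cam("scene"),cam("side")],[(302,356),(327.8,181.5),(251,217)]))
print("collar z.088",plane(C,[(317,333)],.088))
E
python3 m2.py
```

```text
core px (np.float64(344.41379310344826), np.float64(237.32076984763432)) z 0.10403336527494128
core (array([577.9, 138.9]), 26.7, 27.0, -48.05)
slot [0.57939625 0.13841258 0.104     ] 100 rect (array([578.9, 138.2]), 4.0, 15.9, -48.25) sd [1.06920274 4.57805972] az long 44.04568994393472
boss ((577.6474609375, 139.728759765625), 27.919769287109375)
line [222 296 245 135] 81.01
line [429 297 477 153] 80.93
line [299 135 455 170] 171.13
line [237 299 262 138] 81.12
line [415 299 456 172] 80.97
line [428 299 482 135] 81.06
tri lock (array([0.57765481, 0.13779539, 0.10242257]), [np.float64(1.0), np.float64(1.3), np.float64(1.3)])
tri ball (array([0.55059014, 0.04110724, 0.11467106]), [np.float64(0.4), np.float64(0.8), np.float64(0.9)])
collar z.088 [[0.56199571 0.04663949 0.088     ]]
```

```bash
python3 go.py .488 -.287 .17 3
```

```text
t 1.45 at [0.5608 0.1373 0.2124] yaz 3.1 q [0.18 0.21 1.27 0.   1.66 0.12] F [-0.4  1.   1.3] M [0.05 0.05 0.03]
shift [-0.4198 -0.0957  0.0423]
turn 0.002
```

```bash
python3 shift.py '-0.045 -0.01 0.004 0;-0.09 -0.02 0.008 0;-0.135 -0.03 0.013 0;-0.18 -0.04 0.018 0;-0.225 -0.05 0.022 0;-0.27 -0.06 0.027 0;-0.315 -0.07 0.032 0;-0.36 -0.082 0.036 0;-0.4 -0.092 0.04 0;-0.42 -0.096 0.042 0' >/dev/null; python3 shift.py '0 0 0 0;0 0 0 0;0 0 0 0;0 0 0 0'|head -2; python3 w.py w2; python3 go.py
cat > m3.py <<'E'
from h import *
import pickle
s,p,d=pickle.load(open("pics/w2.pkl","rb"));C=cam("wrist",s)
V=cv2.cvtColor(p,cv2.COLOR_RGB2HSV)[:,:,2]
Z=np.full((480,640),np.nan);vv,uu=np.nonzero(d>0);Z[vv,uu]=cloud(C,d,d>0)[:,2]
for b in blobs((abs(Z-.06)<.02)&(V<70),80):
    Pz=cloud(C,d,b[2]);top=b[2]&(Z>np.nanmax(Z[b[2]])-.004);v,u=np.nonzero(top)
    print(b[0],b[1],"ztop",round(np.percentile(Pz[:,2],98),4),"top",rect(plane(C,np.c_[u,v],.072)),(u.mean(),v.mean()))
E
python3 m3.py
```

```text
time_s: 2.85
ee_pos: [0.488, -0.2868, 0.1706]
t 2.9 at [ 0.488  -0.287   0.1705] yaz 3.09 q [-0.6   0.19  1.37  0.    1.58 -0.65] F [-0.9 -0.1  0. ] M [ 0.   -0.    0.02]
[339.3 231.4] 579 ztop 0.0732 top (array([ 500.7, -279.8]), 8.0, 31.2, 3.77) (np.float64(339.5443548387097), np.float64(234.40322580645162))
[337.9 316.1] 443 ztop 0.0747 top (array([ 505., -352.]), 8.6, 20.3, 3.77) (np.float64(338.1449275362319), np.float64(325.05797101449275))
```

View pics/w2.png

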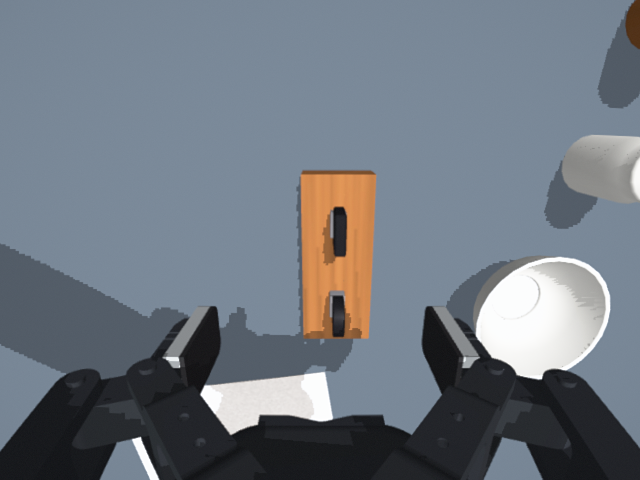

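The wrist view shows the square key's head top at (339,234), the round key at (338,325), and the bowl well clear on the right. I'll check the head's height by triangulation and then grasp.

```bash
python3 - <<'E'
from h import *
import pickle
s=pickle.load(open("pics/w2.pkl","rb"))[0]
print(tri([cam("scene"),cam("side")],[(170.3,308.6),(342.5,335)]),tri([cam("scene"),cam("side"),cam("wrist",s)],[(170.3,308.6),(342.5,335),(339.3,231.4)]))
E
python3 go.py .5007 -.2815 .0425 3.3
```

```text
(array([ 0.49954727, -0.28325322,  0.05665817]), [np.float64(1.9), np.float64(1.9)]) (array([ 0.50031258, -0.28273896,  0.05627179]), [np.float64(1.9), np.float64(2.1), np.float64(1.3)])
t 2.9 at [ 0.488  -0.287   0.1705] yaz 3.09 q [-0.6   0.19  1.37  0.    1.58 -0.65] F [-0.9 -0.1  0. ] M [ 0.   -0.    0.02]
shift [0.0048 0.013  0.128 ]
turn -0.004
```

```bash
python3 shift.py '0.002 0.013 0 0;0.004 0.013 0.03 0;0.005 0.013 0.06 0;0.005 0.013 0.09 0;0.005 0.013 0.11 0;0.005 0.013 0.122 0;0.005 0.013 0.128 0;0.005 0.013 0.128 0;0.005 0.013 0.128 0;0.005 0.013 0.128 0' 0.6; python3 go.py;  python3 shift.py '0 0 0 0;0 0 0 0;0 0 0 0;0 0 0 0;0 0 0 0;0 0 0 0;0 0 0 0;0 0 0 0' 0 60; python3 go.py
```

```text
time_s: 3.9
ee_pos: [0.5009, -0.2829, 0.0435]
orientation: [0.688, 0.725, 0.0, 0.001]
wrist_force: [1.0, 0.5, 1.0]
gripper_width: 0.597
gripper_force: 0.0
t 3.9 at [ 0.5009 -0.2829  0.0435] yaz 2.98 q [-0.58  0.33  1.47  0.    1.34 -0.63] F [1.  0.5 1. ] M [-0.    0.02  0.01]
time_s: 4.7
ee_pos: [0.5005, -0.2826, 0.0425]
orientation: [0.688, 0.725, 0.0, 0.0]
wrist_force: [2.6, -0.2, 3.3]
gripper_width: 0.098
gripper_force: 60.3
t 4.7 at [ 0.5005 -0.2826  0.0425] yaz 2.98 q [-0.58  0.33  1.47  0.    1.34 -0.63] F [ 2.6 -0.2  3.3] M [ 0.05 -0.31 -0.01]
```

```bash
python3 shift.py '0 0 -0.015 0;0 0 -0.035 0;0 0 -0.06 0;0 0 -0.09 0;0 0 -0.12 0;0 0 -0.14 0;0 0 -0.14 0' - 60|tail -5;  python3 go.py .5777 .1375 .16 -48
```

```text
ee_pos: [0.5009, -0.2831, 0.1853]
orientation: [0.689, 0.725, 0.0, 0.002]
wrist_force: [1.1, -0.0, -1.4]
gripper_width: 0.096
gripper_force: 60.3
t 5.4 at [ 0.5009 -0.2831  0.1853] yaz 2.98 q [-0.58  0.21  1.32 -0.    1.61 -0.63] F [ 1.1 -0.  -1.4] M [ 0.01 -0.   -0.  ]
shift [0.4161 0.0984 0.0244]
turn 0.89
```

```bash
python3 shift.py '0.045 0.01 0 0.1;0.09 0.02 0 0.2;0.135 0.031 0 0.3;0.18 0.042 0 0.4;0.225 0.053 0 0.5;0.27 0.064 0 0.6;0.315 0.075 0 0.7;0.36 0.085 0 0.8;0.4 0.095 0 0.89;0.416 0.098 0.01 0.89' >/dev/null; python3 shift.py '0 0 0 0;0 0 0.01 0;0 0 0.015 0;0 0 0.015 0;0 0 0.015 0' |tail -5;  python3 go.py .5777 .1375 .16 -48
cat > cap.py <<'E'
from h import *
import sys,pickle
for n in("scene","side","wrist"):
    s=ctrl.read_state();p,d=capture(n);pickle.dump((s,p,d),open(f"pics/{n}{sys.argv[1]}.pkl","wb"));cv2.imwrite(f"pics/{n}{sys.argv[1]}.png",p[:,:,::-1])
E
python3 cap.py 1; python3 -c "
import cv2,numpy as np
a=cv2.imread('pics/scene1.png')[90:240,270:470];b=cv2.imread('pics/side1.png')[110:260,150:350];c=cv2.imread('pics/wrist1.png')
f=lambda i:cv2.resize(i,(400,300),interpolation=2)
cv2.imwrite('pics/z1.png',np.vstack([np.hstack([f(a),f(b)]),np.hstack([f(c),f(c[130:380,150:483])])]))"
```

```text
ee_pos: [0.5765, 0.137, 0.1572]
orientation: [0.934, 0.358, -0.0, 0.0]
wrist_force: [0.1, -0.7, -0.6]
gripper_width: 0.094
gripper_force: 60.3
t 6.9 at [0.5765 0.137  0.1572] yaz -48.09 q [ 0.17  0.27  1.3  -0.    1.57  1.01] F [ 0.1 -0.7 -0.6] M [-0.02 -0.03  0.03]
shift [ 0.0013  0.0004 -0.0028]
turn -0.002
```

View pics/z1.png

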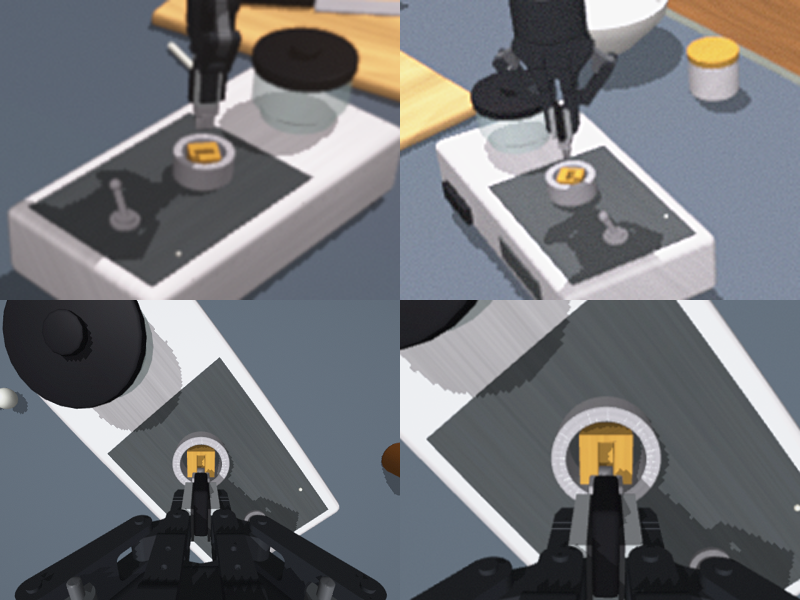

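Crops: the key hangs just above the lock, and in the wrist view its blade is square to the core and in line with the slot. I'll now solve for the wrist camera bias from the two yaws.

```bash
cat > m4.py <<'E'
from h import *
import pickle
s,p,d=pickle.load(open("pics/wrist1.pkl","rb"));C=cam("wrist",s);R2=Ro.from_quat(s["orientation"]).as_matrix()
H,S,V=cv2.split(cv2.cvtColor(p,cv2.COLOR_RGB2HSV))
g=np.zeros((480,640),bool);g[200:300,250:400]=1
m=g&(H>10)&(H<30)&(S>120)&(V>120)
v,u=np.nonzero(m);P=plane(C,np.c_[u,v],.104)
T=(P-np.array(s["ee_pos"]))@R2   # tool frame rel. TCP
x,y=T[:,0]*1000,T[:,1]*1000
ry=np.array([[np.percentile(y[abs(x-t)<1],1),np.percentile(y[abs(x-t)<1],99)] for t in np.arange(x.max()-6,x.max()-1,1.2)])
print("tool x max",x.max(),"y edges",ry.round(1))
xt=np.median([x[abs(y-t)<.8].max() for t in np.arange(np.median(ry)-8,np.median(ry)+8,1.5)])
print("far edge",xt)
s1,_,_=pickle.load(open("pics/w1.pkl","rb"));R1=Ro.from_quat(s1["orientation"]).as_matrix()
c2=np.array([xt-13,np.mean(ry),0])/1000
M2=np.array(s["ee_pos"])+R2@c2;M1=np.array([.5779,.1389,0])
print("lock rel tool now (raw mm)",c2*1000,"M2",M2,"M1",M1)
D=(R1-R2)[:2,:2];b=np.linalg.solve(D,(M1-M2)[:2]);L=M1[:2]-R1[:2,:2]@b
print("bias tool mm",b*1000,"lock",L)
K=np.array([.5007,-.2798])-R1[:2,:2]@b;g=np.array([.5005,-.2826]);o=(R1[:2,:2].T@(K-g));print("key",K,"key offset in tool mm",o*1000)
print("TCP target",L-R2[:2,:2]@o)
E
python3 m4.py
```

```text
tool x max 18.30861291646877 y edges [[-13.   12.7]
 [-13.   12.7]
 [-12.8  12.5]
 [-11.7  12.1]
 [ -7.2  11.6]]
far edge 17.705612103543015
lock rel tool now (raw mm) [4.7056121  0.40056567 0.        ] M2 [0.58043907 0.1403322  0.15772325] M1 [0.5779 0.1389 0.    ]
bias tool mm [ 2.08332601 -2.65857897] lock [0.58066648 0.13696225]
key [ 0.50346648 -0.28173775] key offset in tool mm [0.70191907 3.00845435]
TCP target [0.57813354 0.13873079]
```

```bash
python3 shift.py '0.001 0 0.008 0;0.0012 -0.0002 0.016 0;0.0012 -0.0002 0.021 0;0.0012 -0.0002 0.022 0;0.0012 -0.0002 0.023 0;0.0012 -0.0002 0.0235 0'|sed -n 2,4p; python3 go.py .5777 .1375 .1325 -48;python3 shift.py '0 0 0.0005 0;0 0 0.001 0;0 0 0.0015 0;0 0 0.002 0;0 0 0.0025 0;0 0 0.0025 0'|sed -n 2,4p; python3 go.py .5777 .1375 .1325 -48
```

```text
ee_pos: [0.5773, 0.139, 0.1339]
orientation: [0.934, 0.358, 0.0, 0.0]
wrist_force: [0.4, -0.4, 0.4]
t 7.65 at [0.5773 0.139  0.1339] yaz -48.01 q [0.17 0.29 1.33 0.   1.52 1.01] F [ 0.4 -0.4  0.4] M [ 0.01 -0.03  0.01]
shift [-0.0007  0.0014  0.0014]
turn -0.0
ee_pos: [0.5771, 0.139, 0.1311]
orientation: [0.934, 0.358, -0.0, -0.0]
wrist_force: [-0.1, 1.2, -1.3]
t 8.25 at [0.5771 0.139  0.1311] yaz -48.01 q [0.17 0.3  1.33 0.   1.52 1.01] F [-0.1  1.2 -1.3] M [-0.    0.07 -0.01]
shift [-0.0006  0.0015 -0.0014]
turn -0.0
```

```bash
python3 shift.py '0 0 0.0005 0;0 0 0.001 0;0 0 0.0015 0;0 0 0.002 0;0 0 0.0025 0;0 0 0.003 0;0 0 0.003 0'|sed -n 2,4p; python3 go.py
```

```text
ee_pos: [0.5772, 0.1389, 0.1281]
orientation: [0.934, 0.358, 0.0, 0.0]
wrist_force: [1.0, -1.0, -0.4]
t 8.95 at [0.5772 0.1389 0.1281] yaz -48.02 q [ 0.17  0.3   1.33 -0.    1.51  1.01] F [ 1.  -1.  -0.4] M [-0.13 -0.07  0.01]
```

```bash
python3 shift.py '0 0 0.001 0;0 0 0.002 0;0 0 0.003 0;0 0 0.004 0;0 0 0.005 0;0 0 0.006 0'|sed -n 2,4p; python3 go.py;  python3 shift.py '0 0 0.001 0;0 0 0.002 0;0 0 0.003 0;0 0 0.004 0;0 0 0.005 0;0 0 0.0055 0'|sed -n 2,4p; python3 go.py
```

```text
ee_pos: [0.5772, 0.1389, 0.1222]
orientation: [0.934, 0.358, 0.0, 0.0]
wrist_force: [1.1, -1.8, 1.1]
t 9.55 at [0.5772 0.1389 0.1222] yaz -48.02 q [ 0.17  0.3   1.34 -0.    1.5   1.01] F [ 1.1 -1.8  1.1] M [-0.31  0.   -0.  ]
ee_pos: [0.5772, 0.1389, 0.1166]
orientation: [0.934, 0.358, 0.0, 0.0]
wrist_force: [0.7, -1.5, 0.3]
t 10.15 at [0.5772 0.1389 0.1166] yaz -48.02 q [ 0.17  0.31  1.34 -0.    1.49  1.01] F [ 0.7 -1.5  0.3] M [-0.45  0.02 -0.  ]
```

```bash
for i in 1 2 3; do python3 shift.py '0 0 0.0003 0;0 0 0.0006 0;0 0 0.0008 0;0 0 0.0008 0'|sed -n 2,4p; done; python3 go.py; python3 cap.py 2; python3 -c "
import cv2,numpy as np
a=cv2.imread('pics/scene2.png')[90:240,270:470];b=cv2.imread('pics/side2.png')[110:260,150:350];c=cv2.imread('pics/wrist2.png')
f=lambda i:cv2.resize(i,(400,300),interpolation=2)
cv2.imwrite('pics/z2.png',np.vstack([np.hstack([f(a),f(b)]),np.hstack([f(c),f(c[130:380,150:483])])]))"
```

```text
ee_pos: [0.5773, 0.1389, 0.1165]
orientation: [0.934, 0.358, 0.0, 0.0]
wrist_force: [-2.4, -3.4, 4.7]
ee_pos: [0.5774, 0.139, 0.1164]
orientation: [0.934, 0.358, 0.0, 0.0]
wrist_force: [-3.4, -3.0, 9.0]
ee_pos: [0.5774, 0.139, 0.1164]
orientation: [0.934, 0.358, 0.001, 0.0]
wrist_force: [-6.0, -3.5, 12.4]
t 11.35 at [0.5774 0.139  0.1164] yaz -48.01 q [ 0.17  0.31  1.35 -0.    1.49  1.01] F [-6.  -3.5 12.4] M [-0.63  1.07 -0.02]
```

View pics/z2.png

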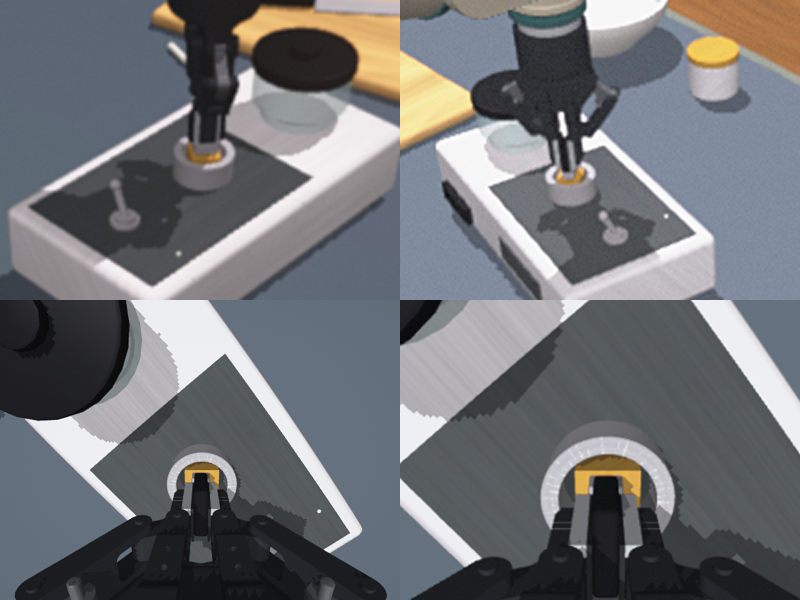

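The collar seated at TCP z 0.1164 with 12 N, which is the predicted home height, and the picture shows it flush on the brass core. Now I'll turn it clockwise.

```bash
python3 shift.py '0 0 0 0.04;0 0 0 0.08;0 0 0 0.13;0 0 0 0.18;0 0 0 0.24;0 0 0 0.3;0 0 0 0.36;0 0 0 0.42;0 0 0 0.46;0 0 0 0.46' - 110|tail -3; python3 go.py
```

```text
wrist_force: [-4.9, -3.8, 12.7]
gripper_width: 0.084
gripper_force: 107.8
t 12.5 at [0.5776 0.1389 0.1165] yaz -74.43 q [ 0.17  0.31  1.35 -0.    1.49  1.47] F [-4.9 -3.8 12.7] M [-0.74  0.97  0.11]
```

```bash
python3 shift.py '0 0 0 0.05;0 0 0 0.1;0 0 0 0.16;0 0 0 0.22;0 0 0 0.28;0 0 0 0.33;0 0 0 0.37;0 0 0 0.4;0 0 0 0.42;0 0 0 0.42'|tail -3; python3 go.py 0 0 0 -98.95;python3 shift.py '0 0 0 0.015;0 0 0 0.03;0 0 0 0.04;0 0 0 0.05;0 0 0 0.06;0 0 0 0.06'|tail -3; python3 go.py 0 0 0 -98.95
```

```text
wrist_force: [-5.0, -2.2, 13.0]
gripper_width: 0.084
gripper_force: 107.7
t 13.5 at [0.5776 0.1392 0.1165] yaz -98.45 q [0.17 0.31 1.35 0.   1.49 1.89] F [-5.  -2.2 13. ] M [-0.57  0.88  0.09]
shift [-0.5512  0.2226  0.1152]
turn 0.009
wrist_force: [-4.0, -2.3, 11.4]
gripper_width: 0.085
gripper_force: 107.7
t 14.1 at [0.5777 0.1392 0.1165] yaz -101.86 q [0.17 0.31 1.35 0.   1.49 1.95] F [-4.  -2.3 11.4] M [-0.51  0.84  0.04]
shift [-0.5369  0.2552  0.1151]
turn -0.051
```

```bash
for i in 1 2 3; do python3 shift.py '0 0 0 0.015;0 0 0 0.03;0 0 0 0.03'>/dev/null; python3 go.py; done
```

```text
t 14.4 at [0.5777 0.1392 0.1165] yaz -103.6 q [0.17 0.31 1.35 0.   1.49 1.98] F [-3.4 -2.  12.1] M [-0.48  0.77  0.13]
t 14.7 at [0.5777 0.1393 0.1165] yaz -105.31 q [0.17 0.31 1.35 0.   1.49 2.01] F [-4.5 -3.5 11.7] M [-0.41  0.75  0.12]
t 15.0 at [0.5777 0.1393 0.1165] yaz -107.02 q [0.17 0.31 1.35 0.   1.49 2.04] F [-4.7 -2.4 12.2] M [-0.45  0.83  0.2 ]
```

```bash
for i in 1 2 3; do python3 shift.py '0 0 0 0.015;0 0 0 0.03;0 0 0 0.03'>/dev/null; python3 go.py; done
```

```text
t 15.3 at [0.5776 0.1393 0.1165] yaz -108.72 q [0.17 0.31 1.35 0.   1.49 2.07] F [-4.2 -1.9 11.8] M [-0.46  0.91  0.35]
t 15.6 at [0.5776 0.1393 0.1165] yaz -110.43 q [0.17 0.31 1.35 0.   1.49 2.1 ] F [-5.5 -1.8 10.7] M [-0.45  0.83  0.37]
t 15.9 at [0.5776 0.1394 0.1165] yaz -112.12 q [0.17 0.31 1.35 0.   1.49 2.13] F [-4.9 -2.6 11.4] M [-0.46  0.93  0.6 ]
```

```bash
python3 shift.py '0 0 -0.0005 -0.03;0 0 -0.001 -0.06;0 0 -0.0013 -0.08;0 0 -0.0015 -0.09;0 0 -0.0015 -0.09'>/dev/null; python3 go.py;python3 shift.py '0 0 0 0;0 0 0 0;0 0 0 0;0 0 0 0;0 0 0 0;0 0 0 0' 0.5 20|tail -3; python3 go.py; python3 shift.py '0 0 -0.01 0;0 0 -0.03 0;0 0 -0.06 0;0 0 -0.08 0;0 0 -0.1 0;0 0 -0.1 0;0 0 -0.1 0'>/dev/null; python3 w.py w3; python3 go.py; python3 cap.py 3; python3 -c "
import cv2,numpy as np
a=cv2.imread('pics/scene3.png')[90:240,270:470];b=cv2.imread('pics/side3.png')[110:260,150:350];c=cv2.imread('pics/wrist3.png')
f=lambda i:cv2.resize(i,(400,300),interpolation=2)
cv2.imwrite('pics/z3.png',np.vstack([np.hstack([f(a),f(b)]),np.hstack([f(c),f(c[130:380,150:483])])]))"
```

```text
t 16.4 at [0.5774 0.1392 0.1166] yaz -107.0 q [0.17 0.31 1.34 0.   1.49 2.04] F [-1.2 -1.3  5.7] M [-0.26  0.31  0.07]
wrist_force: [1.2, -0.2, -0.1]
gripper_width: 0.499
gripper_force: 0.0
t 17.0 at [0.5771 0.139  0.1157] yaz -107.03 q [0.17 0.31 1.35 0.   1.49 2.04] F [ 1.2 -0.2 -0.1] M [-0.05  0.01  0.04]
t 17.75 at [0.5769 0.1389 0.2148] yaz -107.03 q [0.17 0.25 1.21 0.   1.68 2.04] F [0.3 0.  0.2] M [-0.03 -0.07  0.01]
```

View pics/z3.png

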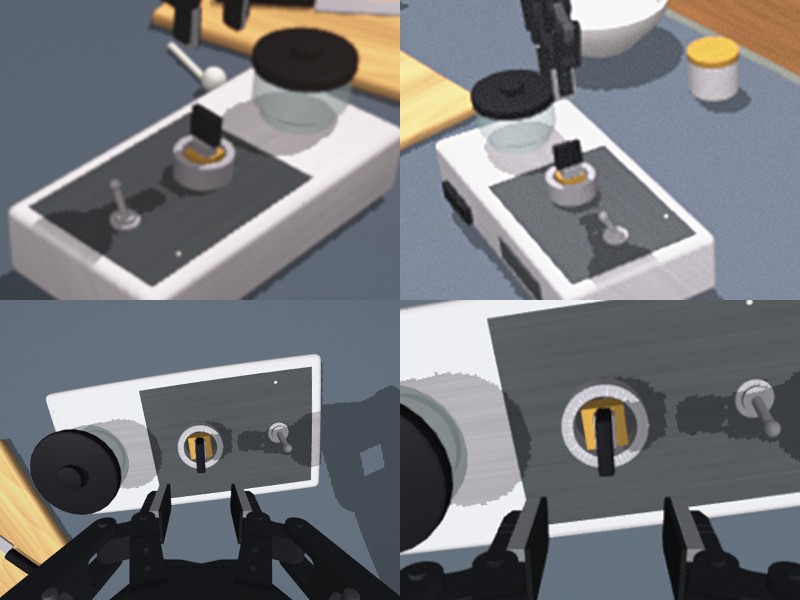

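The key stands upright in the lock with its head nearly along the mill's x. I'll measure the core angle against the mill, the head height and the ball position.

```bash
cat > m5.py <<'E'
from h import *
import pickle
s,p,d=pickle.load(open("pics/w3.pkl","rb"));C=cam("wrist",s)
H,S,V=cv2.split(cv2.cvtColor(p,cv2.COLOR_RGB2HSV))
Z=np.full((480,640),np.nan);vv,uu=np.nonzero(d>0);Z[vv,uu]=cloud(C,d,d>0)[:,2]
g=np.zeros((480,640),bool);g[190:290,270:380]=1
m=g&(H>10)&(H<30)&(S>110)&(V>90);v,u=np.nonzero(m);P=plane(C,np.c_[u,v],.104);print("core",rect(P))
hd=g&(V<60)&(Z>.11);print("head z max",np.nanpercentile(Z[hd],98));t=hd&(Z>.141);v,u=np.nonzero(t);print("headtop",t.sum(),rect(plane(C,np.c_[u,v],.146)) if t.sum()>5 else "")
b=max(blobs((Z>.095)&(np.arange(640)>400)&(np.arange(480)[:,None]<320),3),key=lambda b:b[1]);P=cloud(C,d,b[2]);print("bat",b[0],b[1],P.mean(0),P[P[:,2]>P[:,2].max()-.006].mean(0),P[:,2].max())
E
python3 m5.py
```

```text
core (array([580.3, 138.3]), 26.4, 30.9, 80.94)
head z max 0.14708158945290953
headtop 609 (array([579.5, 138. ]), 8.1, 32.5, 75.85)
bat [455.3 230.9] 312 [0.55485292 0.04218819 0.1102465 ] [0.55190524 0.04250818 0.11717824] 0.11981958744894328
```

The core sits at -9.06°, matching the mill's -8.95°, so it is ON, and the head top is at 0.147, so the key is home. Next is the toggle.

```bash
python3 go.py .5124 .048 .19 -9
```

```text
t 17.9 at [0.5767 0.1389 0.2143] yaz -107.03 q [0.17 0.25 1.21 0.   1.68 2.04] F [-0.2 -0.8  0.4] M [-0.03 -0.02 -0.04]
shift [-0.0348  0.1057  0.0245]
turn -1.711
```

```bash
python3 shift.py '-0.005 0.015 0 -0.15;-0.01 0.03 0 -0.3;-0.015 0.045 0 -0.45;-0.02 0.06 0 -0.6;-0.025 0.075 0 -0.75;-0.03 0.09 0 -0.9;-0.035 0.1057 0 -1.05;-0.035 0.1057 0 -1.2;-0.035 0.1057 0 -1.35;-0.035 0.1057 0 -1.5' 0 20 >/dev/null; python3 shift.py '0 0 0 -0.12;0 0 0.01 -0.21;0 0 0.01 -0.21;0 0 0.01 -0.21'>/dev/null; python3 go.py .5124 .048 .1 -9
```

```text
t 19.3 at [0.5125 0.0482 0.2053] yaz -9.2 q [0.02 0.03 1.47 0.   1.64 0.18] F [ 0.4  0.6 -0.4] M [-0.02 -0.03 -0.01]
shift [-1.000e-04  1.000e-04  1.053e-01]
turn -0.003
```

```bash
python3 shift.py '0 0 0.03 0;0 0 0.06 0;0 0 0.085 0;0 0 0.1 0;0 0 0.105 0;0 0 0.105 0;0 0 0.105 0'>/dev/null; python3 go.py; python3 shift.py '0 0.01 0 0;0 0.02 0 0;0 0.025 0 0;0 0.025 0 0'>/dev/null; python3 go.py; python3 cap.py 4;python3 -c "
import cv2,numpy as np
a=cv2.imread('pics/scene4.png')[90:240,270:470];b=cv2.imread('pics/side4.png')[110:260,150:350];c=cv2.imread('pics/wrist4.png')
f=lambda i:cv2.resize(i,(400,300),interpolation=2)
cv2.imwrite('pics/z4.png',np.vstack([np.hstack([f(a),f(b)]),np.hstack([f(c),f(c[130:380,150:483])])]))"
```

```text
t 20.0 at [0.5134 0.0482 0.102 ] yaz -9.09 q [0.02 0.11 1.61 0.   1.43 0.18] F [ 0.3 -0.9 -0.5] M [-0.03 -0.01 -0.02]
t 20.4 at [0.5382 0.0441 0.1009] yaz -9.07 q [0.01 0.18 1.53 0.   1.43 0.17] F [-2.4  1.1  1.3] M [0.01 0.33 0.05]
```

View pics/z4.png

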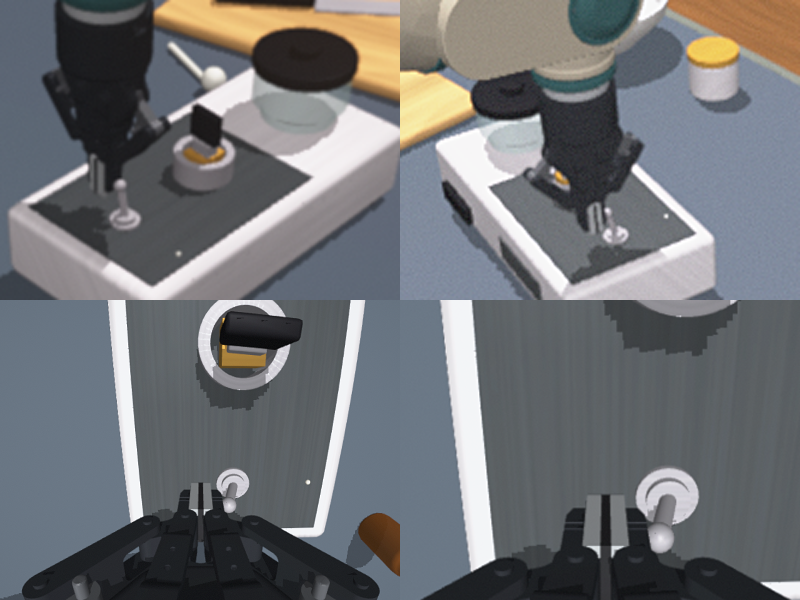

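The fingers have reached the bat with about 2.4 N and it still leans to the near side, with the ball at (660,540) in the crop. I'll push on in small steps.

```bash
for i in 1 2 3 4; do python3 shift.py '0 0.0015 0 0;0 0.003 0 0;0 0.004 0 0'>/dev/null; python3 go.py; done
```

```text
t 20.85 at [0.5416 0.0436 0.1009] yaz -9.05 q [0.01 0.18 1.52 0.   1.44 0.17] F [-1.8 -0.8  1.4] M [0.03 0.19 0.03]
t 21.15 at [0.5456 0.0429 0.1007] yaz -9.06 q [ 0.01  0.2   1.51 -0.    1.44  0.17] F [-0.2  0.3 -0.6] M [ 0.04 -0.06  0.  ]
t 21.45 at [0.5495 0.0423 0.1007] yaz -9.05 q [0.01 0.21 1.5  0.   1.44 0.17] F [-0.3  0.3 -0.1] M [-0.   -0.05  0.03]
t 21.75 at [0.5534 0.0417 0.1008] yaz -9.05 q [0.01 0.22 1.49 0.   1.44 0.17] F [ 0.1  0.7 -0.6] M [ 0.   -0.06 -0.01]
```

```bash
python3 shift.py '0 -0.015 0 0;0 -0.03 0 0;0 -0.04 -0.02 0;0 -0.04 -0.05 0;0 -0.04 -0.09 0;0 -0.04 -0.12 0;0 -0.04 -0.12 0;0 -0.04 -0.12 0'>/dev/null; python3 go.py; python3 cap.py 5;python3 -c "
import cv2,numpy as np
a=cv2.imread('pics/scene5.png')[90:240,270:470];b=cv2.imread('pics/side5.png')[110:260,150:350];c=cv2.imread('pics/wrist5.png')
f=lambda i:cv2.resize(i,(400,300),interpolation=2)
cv2.imwrite('pics/z5.png',np.vstack([np.hstack([f(a),f(b)]),np.hstack([f(c),f(cv2.imread('pics/scene5.png'))])]))"
```

```text
t 22.55 at [0.514  0.048  0.2212] yaz -9.05 q [0.02 0.03 1.44 0.   1.67 0.18] F [ 0.1  0.3 -0.5] M [ 0.   -0.01  0.01]
```

View pics/z5.png

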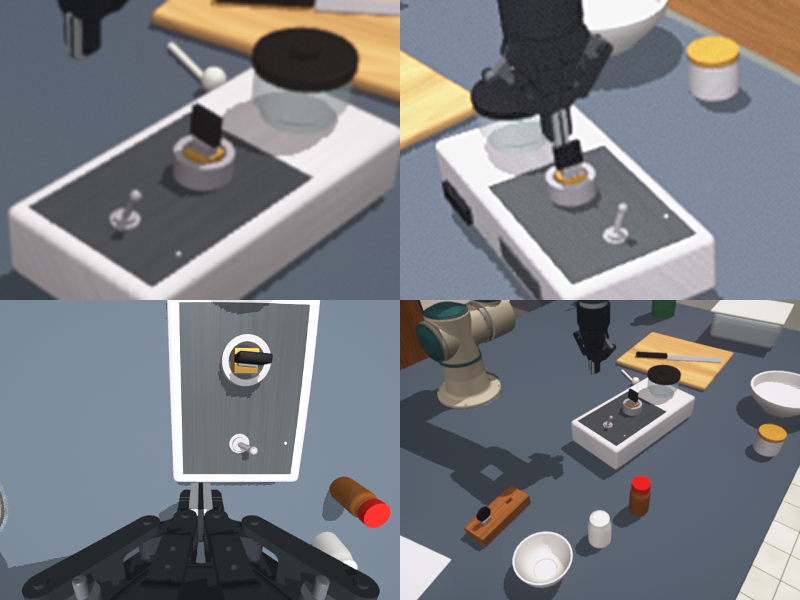

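The toggle now leans to the far side (ball at (136,196) in the scene crop) and the key is home in the lock. The round key, jar, shaker and bowl haven't moved, and the arm is clear, so I'm handing in.

```bash
python3 -c "
from workcell import ctrl, order, capture, camera_params
print(order.job_done())"
```

```text
the job is handed in; nothing more can be done
None
```

I handed the job in at about 23 s: the square-headed key is fully home and turned clockwise to its ON stop, the toggle is flipped to the far side, and the round-headed key, jar, shaker and bowl were not touched; no verdict was shown.

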